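# Switch off the bench lap and hold its sprung hood just below balance

### The arm

A 6-joint arm with a two-finger parallel gripper is mounted at the origin on the work surface. World frame = base frame: x ahead of the robot, y to its left, z up, the work surface at z = 0. Lengths are in m, angles in rad, forces in N, time in s.
With the tool pointing down it reaches from about 0.225 to 0.875 m from the base axis. Payload 3.4 kg.
Tool frame: the origin (TCP) lies at the very end of the fingers, on their centre line; the grasp point (between the pads) lies 19 mm behind it; z points along the fingers, y is the direction in which the jaws open and shut (so a half turn about z gives the same grasp; the last joint's range is limited). The gripper opens to 85 mm and grips with 20 to 120 N. Pads are 22 mm wide; open, the fingers measure 114 mm over their backs; the gripper's body (76 mm by 85 mm) begins 54 mm behind the grasp point. The pads swing forward as they close: fully open they stand 13 mm farther back than shut.
Start: joints at [-1.372, 0.276, 1.505, -0, 1.361, -0.121], TCP at [0.181, -0.546, 0.231] pointing down, gripper open.
Joint ranges: [-2.89, 2.89], [-0.75, 2.08], [0.22, 2.7], [-1.18, 4.32], [0.11, 2.71], [-2.7, 2.7]. Speed limits (rad/s): [2.57, 2.57, 3.14, 3.14, 3.14, 3.14].

### API

Orientations are given as a unit quaternion [w, x, y, z].
In Python, from rig import telemetry, imaging, manip, finder gives the robot as it stands.
- The arm moves only by the tool arm_command, never from a script. Its argument "steps" is a list of rows, each a list of 3 entries, a list of its own where there are three numbers: the turn, a rotation vector about the world's x, y, z in rad, then the shift along the world's x, y, z in mm, then the closure in counts, from 0 (fully open) to 255 (shut). In form: [[[rx, ry, rz], [dx, dy, dz], grip], ...]. A call has 1 to 20 rows; each row shifts and turns the commanded pose from where the row before left it; what a row does not reach is not made up. A row lasts 1/8 s, in which the tool goes at most 62.5 mm and 10.7 degrees, less where a joint would pass 70% of its speed; a pose out of reach is approached as far as the arm can. A call is refused whole if a number of a shift passes 62.5 or a number of a turn 0.188, either way. A call with a gripper value outside its range is refused whole. The fingers move at their own pace and stop on an object; "newtons" is the grip in N (left out, the last holds). Time passes only in rows, so rows that do not move let the fingers close. It gives the time, the measured TCP pose, the force and the opening at its end, in the units of the state.
- telemetry.get_state(): the state, without advancing time (a new reading comes with each control period).
- imaging.get_image(name): name is "scene" or "top" or "wrist"; returns the picture (420x560x3 uint8, blue, green, red); there is no depth.
- imaging.camera_params(name): a dict with "intrinsics" (3x3 intrinsics, pixels), "D" ([k1, k2, p1, p2, k3] as OpenCV has them; the pictures are not rectified), "R" (3x3) and "t" (3): a world point X has camera coordinates R X + t. Camera axes: x right, y down, z forward; pixel columns grow to the right and rows downward; lengths in m; the calibration is good to about 2 mm. A picture is of the moment at which its call begins: read the wrist's pose just before it. camera_params takes no time and is no camera call; for the wrist camera it gives the pose at the moment of the call.
- manip.sign_off(): hands the job in, once; it reports no verdict.
Trained networks look in the newest picture that a camera, given by its name, has taken for a name from the list of things; names that differ only in an ending like _2 or _b are one class to them, and where a whole thing is asked for, a point or a joint stands for the part that bears it (a point fixed in the world has none). Each returns a list of dicts, best first, with "score" (0 to 1); they miss things now and then, are a little off and sometimes report something else, mostly with a low value. They report only what shows in the picture. A call takes as long as a camera call.
- finder.cut_out(camera, thing): "pixels" (420x560 bool, what is visible of it) and "extent" ([left, top, width, height] in pixels, round what is visible of it).
The state is a dict: "clock": time; "qpos": joint angles; "qd": joint speeds; "effort": joint torques, N m; "position": TCP position; "ee_rot": TCP orientation; "contact_force": force on the tool from outside, world axes, zero at the start; "moment": the same for the moment, N m; "width": finger opening in m.
Only numpy, scipy, OpenCV 4.12 (cv2) and the standard library are available. Lean on these libraries where they do the work, as an engineer would, in place of code of your own. Each camera call takes 0.05 s, during which the arm holds its last target.

### The job

Turn the speed dial of the stone lap fully anticlockwise to its off stop. Then take the closed hood by its bar handle, lift it clearly past its balance point (where the springs begin to carry it up by themselves) without letting it fly wide open, ease it back and hold it by the handle just below the balance point, where it would drop shut if let go; the program finishes while still holding it there. Leave the chisel pot, the slate tile and the mallet where they stand.

Things in the scene. Friction and masses are not known exactly. Their poses are not given: they have to be found in the camera images.
- lap: Stone lapping machine: grey open-topped metal housing 220 (x) x 260 (y) x 100 mm high, fixed to the bench, a flat disc inside, closed by a hood. Origin: centre of its underside; its x axis points horizontally from the handle side (front, roughly towards the robot) to the hinge side, z up. It is turned up to 0.22 rad either way.
- hood_hinge (a point): The middle of the hood's hinge line, at the rear (+x) upper edge of the lap housing: 110 mm from the lap's origin along the lap's x, 104.5 mm above the bench. The hinge axis is horizontal, along the lap's y.
- hood (a joint): Hood angle, rad: 0 closed (level), growing as the handle rises, stop at 1.45. Aluminium plate 220 x 250 x 8 mm, 0.9 kg, sprung hinge, hardly any friction. Balance point 0.85 rad (49 degrees, handle 304 mm above the bench): let go below it, it falls shut; above, springs carry it up. Push at the handle: 1.1 N up when closed, fading to 0 at balance; near there about 2.7 N per rad off it.
- handle (a point): Hood handle: round rubber bar, 12 mm diameter, 120 mm long, along the lap's y, on a rod at each end, 45 mm in front of the hood's edge, free all round between. Origin: middle of the bar; y along it. It turns with the hood: at hood angle a it is 265*cos(a) mm in front of the hinge and 265*sin(a) mm above it (closed: 104.5 mm above the bench).
- dial_grip (a point): On the dial's upright axis, 92 mm above the bench, where to grip it. The dial is a black disc 44 mm across with a grip bar 42 mm long, 14 mm wide, from 69 to 99 mm above the bench; this point's x axis lies along the bar and turns with it. It sits centrally on the speed controller, a grey fixed box 110 x 100 x 55 mm, left or right of the lap.
- dial (a joint): Angle of the dial, rad: 0 at the off stop (hard end stop, fully anticlockwise seen from above), growing clockwise; it starts between 0.7 and 1.3, so the anticlockwise turn needed equals the reading. It turns against about 0.05 N m of friction and stays where it is left.
- chisel_pot: Bystander: terracotta pot 76 mm across, 80 mm high, with three short chisels standing fixed in it, blades up (about 150 mm high in all), loose; left or right of the lap, on the side without the controller. Origin: centre of its underside.
- slate: Bystander: loose dark slate tile 140 x 100 x 18 mm lying flat. Origin: centre of its underside.
- mallet: Bystander: wooden carver's mallet standing on its 68 mm wide head, 163 mm high, loose. Origin: centre of its underside.

How it is judged:
By the outcome, as a careful person would: the job done as asked, in the order asked, and still so for the second after the job is handed in, while the arm keeps its last pose, push and grip.
It also fails if it takes over 64 s, if anything falls off the work surface, if the arm or the gripper's body presses on something with over 40 N, if the wrist force passes 120 N, or if a joint passes its speed limit or range.

## Working session

There is one attempt and no reset: what is moved stays moved. The work goes in short steps, Python scripts to look and compute and a tool call to move; the robot and the scene stay as the last step left them, time stands still between calls to the robot, and variables do not carry over. Pictures are saved under pics/ and viewed, and the job is handed in when it is done.

Besides the shell and the picture viewer there is one more tool, called after "Call:" as name([rows], argument=value, ...), one row to a line, values as JSON. arm_command: Moves the arm, as the interface text tells. Its arguments: {"type":"object","properties":{"steps":{"type":"array"},"newtons":{"type":"number"}},"required":["steps"]}

```bash
ls; mkdir -p pics; python3 - <<'E'
from rig import telemetry, imaging, manip, finder
import cv2,numpy as np
s=telemetry.get_state();print(s)
for n in ("scene","top"):
    im=imaging.get_image(n);cv2.imwrite(f"pics/{n}0.png",im);np.save(f"pics/{n}0.npy",im)
    p=imaging.camera_params(n);print(n,p)
    for t in (["dial_grip","lap","hood","handle"] if n=="top" else ["dial_grip","handle"]):
        for r in finder.cut_out(n,t)[:2]:print(n,t,r["score"],r["extent"])
E
```

```text
pics
{'clock': 0.0, 'qpos': array([-1.37199262e+00,  2.76613762e-01,  1.50613724e+00, -3.15624050e-05,
        1.36071967e+00, -1.21003500e-01]), 'qd': array([ 0.00034665, -0.00092039, -0.00023573, -0.0002052 ,  0.00010992,
       -0.00083452]), 'effort': array([-2.87611965e-04, -4.16775727e+01, -2.45802748e+01, -3.75722848e-04,
        1.09257977e-02, -1.04295486e-05]), 'position': array([ 0.18064581, -0.54532029,  0.23042739]), 'ee_rot': array([-9.37697363e-04,  9.87241675e-01,  1.59226235e-01, -5.19377737e-05]), 'contact_force': array([ 0.70054876,  0.79300763, -0.19514613]), 'moment': array([-0.02891594,  0.01435443, -0.04279152]), 'width': 0.0859944847431916}
scene {'intrinsics': array([[434.94762659,   0.        , 279.35894402],
       [  0.        , 434.94762659, 214.49813492],
       [  0.        ,   0.        ,   1.        ]]), 'D': array([-0.11500672,  0.        ,  0.        ,  0.        ,  0.        ]), 'R': array([[ 0.84641283,  0.53239367, -0.01192929],
       [ 0.28309157, -0.46881401, -0.83670341],
       [-0.45104821,  0.70481942, -0.54752635]]), 't': array([-0.51941477, -0.07880344,  1.50033296])}
scene handle 0.67 [226.8, 190.6, 119.3, 70.4]
scene handle 0.46 [285.3, 157.7, 7.5, 16.4]
top {'intrinsics': array([[514.54951046,   0.        , 275.00451236],
       [  0.        , 514.54951046, 210.32503317],
       [  0.        ,   0.        ,   1.        ]]), 'D': array([-0.02314971,  0.        ,  0.        ,  0.        ,  0.        ]), 'R': array([[ 0.0023168 , -0.99998931,  0.00400206],
       [-0.992981  , -0.00277378, -0.11824148],
       [ 0.11825132, -0.00370003, -0.99297681]]), 't': array([0.00386495, 0.63173335, 1.15732793])}
top dial_grip 0.85 [124.8, 280.5, 24.5, 20.4]
top lap 0.88 [216.0, 140.6, 128.7, 136.2]
top hood 0.84 [215.4, 147.9, 128.4, 132.8]
top handle 0.73 [213.9, 144.6, 129.7, 136.1]
```

View pics/top0.png

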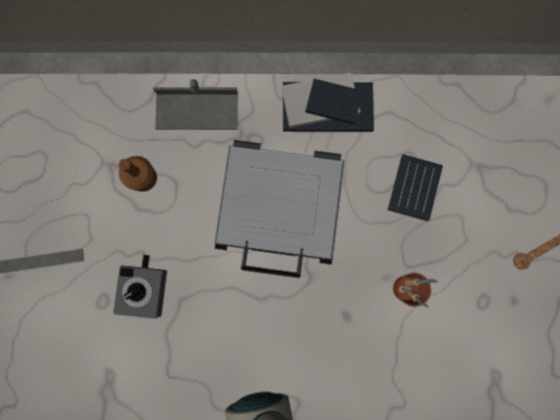

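View pics/scene0.png

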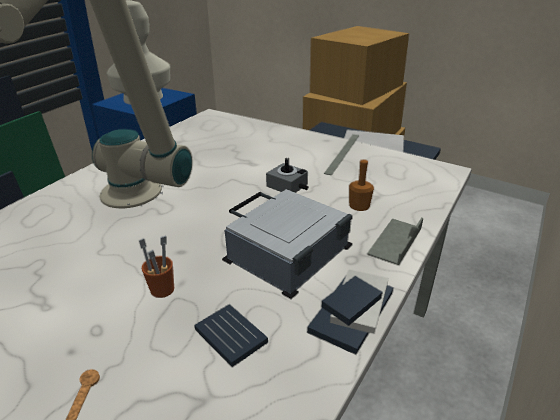

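```bash
python3 - <<'E'
import cv2
im=cv2.imread("pics/top0.png")
a=cv2.resize(im[130:300,200:360],None,fx=3.5,fy=3.5,interpolation=cv2.INTER_CUBIC);cv2.imwrite("pics/c1.png",a)
a=cv2.resize(im[250:330,90:190],None,fx=7,fy=7,interpolation=cv2.INTER_CUBIC);cv2.imwrite("pics/c2.png",a)
E
```

```text
(no output)
```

View pics/c1.png

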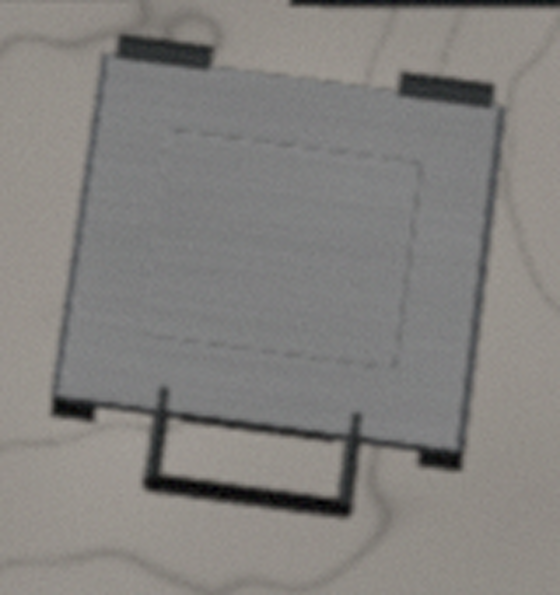

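View pics/c2.png

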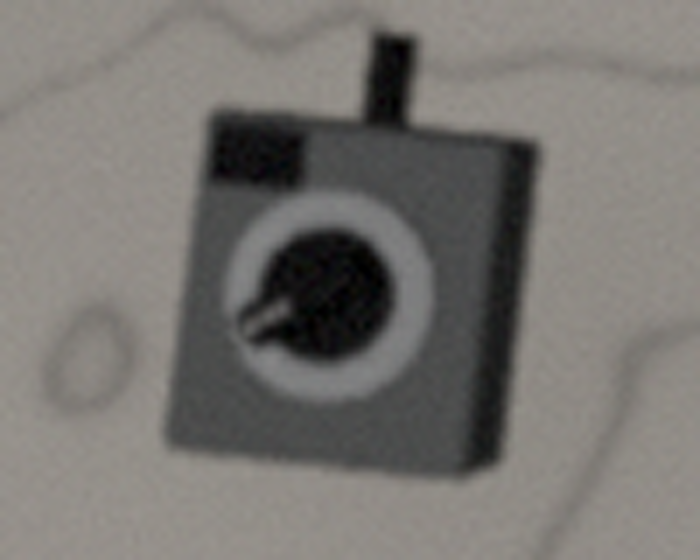

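Top view: the hood's handle bar runs from about (243,268) to (300,275). The controller is on the left with its dial disc at about (137,292), and the bar's white mark points lower left.

```bash
cat > h.py <<'E'
import numpy as np,cv2
from rig import telemetry, imaging, manip, finder
def unproj(p,uv,z):
    K,D,R,t=[np.array(p[k],float) for k in("intrinsics","D","R","t")]
    n=cv2.undistortPoints(np.array(uv,float).reshape(-1,1,2),K,D).reshape(-1,2)
    C=-R.T@t; out=[]
    for a in n:
        d=R.T@np.array([a[0],a[1],1]); out.append(C+d*(z-C[2])/d[2])
    return np.array(out)
def proj(p,X):
    K,D,R,t=[np.array(p[k],float) for k in("intrinsics","D","R","t")]
    return cv2.projectPoints(np.array(X,float).reshape(-1,1,3),cv2.Rodrigues(R)[0],t,K,D)[0].reshape(-1,2)
E
python3 - <<'E'
from h import *
np.set_printoptions(precision=4,suppress=True)
p=imaging.camera_params("top")
A=lambda l:[(200+x/3.5,130+y/3.5) for x,y in l]
B=lambda l:[(90+x/7,250+y/7) for x,y in l]
b=unproj(p,A([(150,485),(350,507)]),.1105);print("bar",b,b.mean(0),np.linalg.norm(b[1]-b[0]))
c=unproj(p,A([(105,57),(503,107),(460,450),(57,398)]),.1085);print("hood",c,[np.linalg.norm(c[i]-c[i-1]) for i in range(4)])
d=c[1]-c[0];print("yaw from rear",np.arctan2(d[0],-d[1]))
for i,j in((3,0),(2,1)):
    d=c[j]-c[i];print("yaw",np.arctan2(d[1],d[0]))
print("box",unproj(p,B([(213,113),(500,143),(465,473),(167,443)]),.055))
k=unproj(p,B([(327,295)]),.069);print("disc",k)
e=unproj(p,B([(248,328)]),.099);d=(e-k)[0];print(e,np.linalg.norm(d[:2]),np.arctan2(d[1],d[0]))
E
```

```text
bar [[ 0.4967  0.0746  0.1105]
 [ 0.4836 -0.0483  0.1105]] [0.4901 0.0132 0.1105] 0.12356062028329319
hood [[ 0.7659  0.1058  0.1085]
 [ 0.7345 -0.1459  0.1085]
 [ 0.5186 -0.1164  0.1085]
 [ 0.5501  0.1328  0.1085]] [np.float64(0.2175203895115144), np.float64(0.2536950092859147), np.float64(0.2178659268424562), np.float64(0.2511730189243978)]
yaw from rear -0.12425848941381014
yaw -0.12422343336615088
yaw -0.13580062892388756
box [[0.5016 0.3548 0.055 ]
 [0.4923 0.2616 0.055 ]
 [0.3875 0.27   0.055 ]
 [0.3965 0.3658 0.055 ]]
disc [[0.4441 0.3123 0.069 ]]
[[0.4351 0.3286 0.099 ]] 0.018587633515554737 2.0751350088345024
```

Call:
arm_command([
  [[0, 0, 0.103], [28, 50, 8], 0],
  [[0, 0, 0.103], [28, 50, 8], 0],
  [[0, 0, 0.103], [28, 50, 8], 0],
  [[0, 0, 0.103], [28, 50, 8], 0],
  [[0, 0, 0.103], [28, 50, 8], 0],
  [[0, 0, 0.103], [28, 50, 8], 0],
  [[0, 0, 0.103], [28, 50, 8], 0],
  [[0, 0, 0.103], [28, 50, 8], 0],
  [[0, 0, 0.103], [28, 50, 8], 0],
  [[0, 0, 0.103], [1, 51, -5], 0],
  [[0, 0, 0.103], [1, 51, -5], 0],
  [[0, 0, 0.103], [1, 51, -5], 0],
  [[0, 0, 0.103], [1, 51, -5], 0],
  [[0, 0, 0.103], [2, 51, -5], 0],
  [[0, 0, 0.103], [2, 51, -5], 0],
  [[0, 0, 0.103], [2, 51, -5], 0],
  [[0, 0, 0.103], [2, 51, -5], 0],
  [[0, 0, 0], [0, 0, 0], 0],
  [[0, 0, 0], [0, 0, 0], 0],
])

```text
clock: 2.78
position: [0.4445, 0.3118, 0.2631]
ee_rot: [0.0, 0.51, 0.86, -0.001]
contact_force: [0.2, -1.0, -0.1]
width: 0.0857
```

```bash
python3 - <<'E'
from h import *
np.set_printoptions(precision=4,suppress=True)
s=telemetry.get_state();p=imaging.camera_params("wrist")
im=imaging.get_image("wrist");cv2.imwrite("pics/w1.png",im);np.savez("pics/w1.npz",**{k:p[k] for k in p})
print(s["clock"],s["position"],s["ee_rot"],s["qpos"],s["contact_force"],s["moment"])
print(proj(p,[[.444,.3125,.069],[.435,.3286,.099]]))
E
```

```text
2.775 [0.4445 0.3118 0.2631] [ 0.0001  0.5101  0.8601 -0.0006] [ 0.484   0.2115  1.5147 -0.0007  1.4163 -0.0161] [ 0.1952 -0.9947 -0.0863] [ 0.0082 -0.0028 -0.0215]
[[276.6185 179.5466]
 [276.3459 168.6231]]
```

View pics/w1.png

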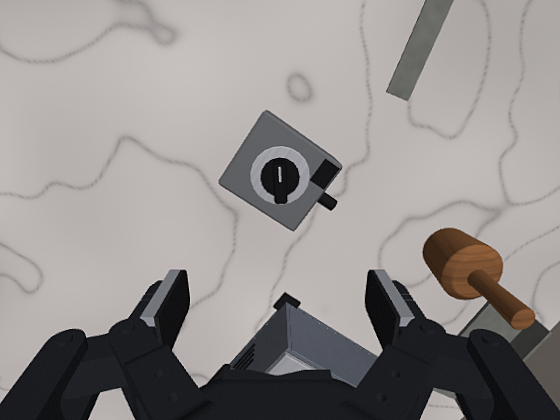

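```bash
python3 - <<'E'
import cv2
im=cv2.imread("pics/w1.png")
cv2.imwrite("pics/c3.png",cv2.resize(im[130:230,230:330],None,fx=6,fy=6,interpolation=cv2.INTER_CUBIC))
E
```

```text
(no output)
```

View pics/c3.png

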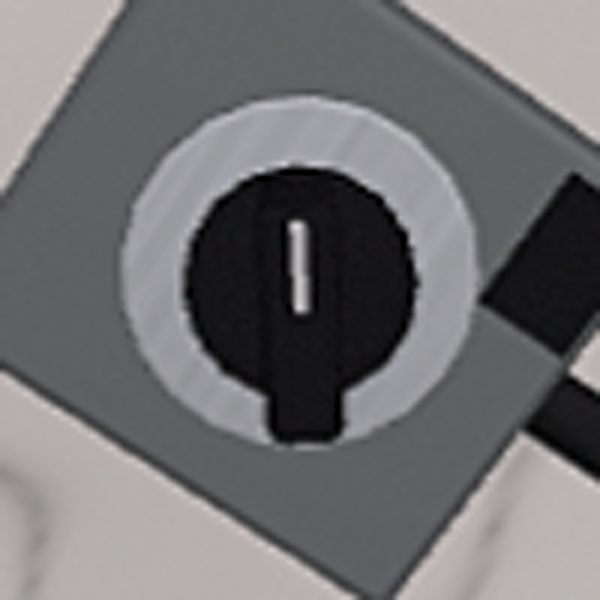

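```bash
python3 - <<'E'
from h import *
np.set_printoptions(precision=4,suppress=True)
p=np.load("pics/w1.npz")
B=lambda l:[(230+x/6,130+y/6) for x,y in l]
print(unproj(p,B([(301,281)]),.069))
m=unproj(p,B([(294,220),(303,312)]),.099);d=m[0]-m[1];print(m,np.arctan2(d[1],d[0]))
e=unproj(p,B([(305,441)]),.099);d=m[0]-e[0];print(e,np.linalg.norm(d),np.arctan2(d[1],d[0]))
R,_=cv2.Rodrigues(np.zeros(3))
from scipy.spatial.transform import Rotation as Ro
q=[0.0001,0.5101,0.8601,-0.0006];M=Ro.from_quat(q[1:]+q[:1]).as_matrix();print("ydir",np.arctan2(M[1,1],M[0,1]))
E
```

```text
[[0.446  0.3171 0.069 ]]
[[0.4364 0.3316 0.099 ]
 [0.4452 0.3186 0.099 ]] 2.168397771147549
[[0.4565 0.2988 0.099 ]] 0.038459687560806206 2.121257966432872
ydir 0.5001784545194683
```

Call:
arm_command([
  [[0, 0, 0.07], [1, 4, -30], 60],
  [[0, 0, 0], [0, 0, -50], 60],
  [[0, 0, 0], [0, 0, -50], 60],
  [[0, 0, 0], [0, 0, -35], 60],
  [[0, 0, 0], [0, 0, -21], 60],
  [[0, 0, 0], [0, 0, 0], 60],
], newtons=30)

```text
clock: 3.58
position: [0.445, 0.3142, 0.0763]
ee_rot: [-0.001, 0.481, 0.877, -0.002]
contact_force: [-0.1, 0.8, 1.0]
width: 0.0653
```

```bash
python3 - <<'E'
from h import *
im=imaging.get_image("wrist");cv2.imwrite("pics/w2.png",im)
E
```

```text
(no output)
```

View pics/w2.png

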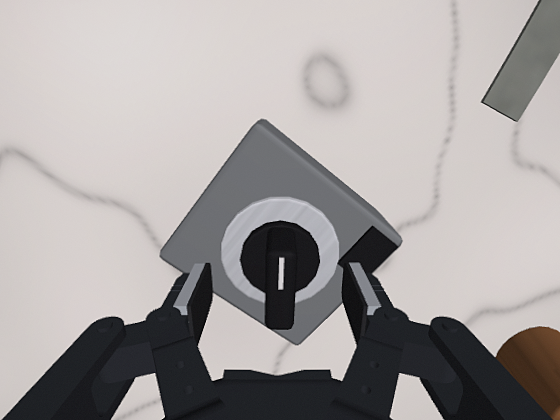

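Call:
arm_command([
  [[0, 0, 0], [0, 1, 0], 255],
  [[0, 0, 0], [0, 0, 0], 255],
  [[0, 0, 0], [0, 0, 0], 255],
  [[0, 0, 0], [0, 0, 0], 255],
  [[0, 0, 0], [0, 0, 0], 255],
  [[0, 0, 0], [0, 0, 0], 255],
], newtons=30)

```text
clock: 4.38
position: [0.4453, 0.3167, 0.0783]
ee_rot: [0.0, 0.48, 0.878, -0.0]
contact_force: [-1.4, -1.8, 6.4]
width: 0.0133
```

```bash
python3 -c "
from h import *
s=telemetry.get_state();print(s['contact_force'],s['moment'],s['width'],s['position'],s['ee_rot'])"
```

```text
[-1.42023329 -1.8044533   6.38629855] [-0.31196243  0.32886668  0.00968474] 0.013332000715638215 [0.44529463 0.3166547  0.07831959] [ 1.21470022e-04  4.79534927e-01  8.77522699e-01 -3.88177584e-04]
```

Call:
arm_command([
  [[0, 0, 0.0], [0, 0, 3], 255],
  [[0, 0, 0.12], [0, 0, 0], 255],
  [[0, 0, 0.12], [0, 0, 0], 255],
  [[0, 0, 0.12], [0, 0, 0], 255],
  [[0, 0, 0.12], [0, 0, 0], 255],
  [[0, 0, 0.12], [0, 0, 0], 255],
])

```text
clock: 5.12
position: [0.4451, 0.3165, 0.0785]
ee_rot: [-0.001, 0.197, 0.98, -0.001]
contact_force: [1.4, -0.1, -12.0]
width: 0.0133
```

```bash
cat > s.py <<'E'
from h import *
from scipy.spatial.transform import Rotation as Ro
np.set_printoptions(precision=4,suppress=True)
s=telemetry.get_state();q=s['ee_rot'];M=Ro.from_quat([*q[1:],q[0]]).as_matrix()
print(s['clock'],s['contact_force'],s['moment'],s['width'],s['position'],"ydir",np.arctan2(M[1,1],M[0,1]),"z",M[:,2],"q",s['qpos'])
E
python3 s.py
```

```text
5.125 [  1.437   -0.0891 -12.0026] [ 0.0729 -0.4027 -0.0625] 0.013299402005314475 [0.4451 0.3165 0.0785] ydir 1.1738611288726226 z [-0.0022 -0.0016 -1.    ] q [ 0.4909  0.3643  1.7893 -0.0004  0.9907 -0.6827]
```

Call:
arm_command([
  [[0, 0, 0.1], [0, 0, -2], 255],
  [[0, 0, 0.08], [0, 0, 0], 255],
])

```text
clock: 5.38
position: [0.4451, 0.3165, 0.0784]
ee_rot: [-0.001, 0.109, 0.994, -0.001]
contact_force: [-0.9, -1.8, -0.7]
width: 0.0134
```

```bash
python3 s.py
```

```text
5.375 [-0.9106 -1.8416 -0.7319] [-0.29    0.1852 -0.0579] 0.013360436993794016 [0.4451 0.3165 0.0784] ydir 1.352836854778816 z [-0.0015 -0.0014 -1.    ] q [ 0.491   0.3641  1.7899 -0.0006  0.9895 -0.8615]
```

Call:
arm_command([
  [[0, 0, 0.08], [0, 0, 0], 255],
  [[0, 0, 0.06], [0, 0, 0], 255],
])

```text
clock: 5.62
position: [0.4451, 0.3165, 0.0784]
ee_rot: [-0.001, 0.04, 0.999, -0.001]
contact_force: [-0.1, -2.9, -0.8]
width: 0.0132
```

```bash
python3 s.py
```

```text
5.625 [-0.0563 -2.8732 -0.8098] [-0.4449  0.102  -0.706 ] 0.013199652620383629 [0.4451 0.3165 0.0784] ydir 1.4915007058397836 z [-0.0015 -0.0013 -1.    ] q [ 0.491   0.364   1.79   -0.0005  0.9895 -1.0003]
```

Call:
arm_command([
  [[0, 0, 0.04], [0, 0, 0], 255],
  [[0, 0, 0], [0, 0, 0], 255],
])

```text
clock: 5.88
position: [0.445, 0.3165, 0.0784]
ee_rot: [-0.001, 0.022, 1.0, -0.0]
contact_force: [-0.3, -4.4, 1.0]
width: 0.0133
```

```bash
python3 s.py
```

```text
5.875 [-0.3194 -4.3641  0.9649] [-0.556   0.2291 -1.2193] 0.013307292850215244 [0.445  0.3165 0.0784] ydir 1.526345865068867 z [-0.0019 -0.0007 -1.    ] q [ 0.4905  0.364   1.7901  0.0004  0.9895 -1.036 ]
```

Call:
arm_command([
  [[0, 0, -0.03], [0, 0, 0], 255],
  [[0, 0, 0], [0, 0, 0], 135],
  [[0, 0, 0], [0, 0, 0], 135],
  [[0, 0, 0], [0, 0, 0], 135],
  [[0, 0, 0], [0, 0, 40], 135],
  [[0, 0, 0], [0, 0, 60], 135],
  [[0, 0, 0], [0, 0, 60], 135],
  [[0, 0, 0], [0, 0, 20], 135],
  [[0, 0, 0], [0, 0, 0], 135],
])

```text
clock: 7.0
position: [0.4468, 0.3178, 0.2603]
ee_rot: [0.002, 0.035, 0.999, 0.001]
contact_force: [-0.5, -0.6, -0.4]
width: 0.0403
```

```bash
python3 s.py; python3 - <<'E'
from h import *
p=imaging.camera_params("wrist");im=imaging.get_image("wrist");np.savez("pics/w3.npz",**{k:p[k] for k in p})
cv2.imwrite("pics/w3.png",im)
cv2.imwrite("pics/c4.png",cv2.resize(im[130:230,230:330],None,fx=6,fy=6,interpolation=cv2.INTER_CUBIC))
E
```

```text
7.0 [-0.4787 -0.5912 -0.3923] [-0.012   0.0178 -0.0481] 0.040251180589327216 [0.4468 0.3178 0.2603] ydir 1.5005821748475934 z [ 0.0045  0.0025 -1.    ] q [ 0.4913  0.2176  1.5135  0.0001  1.4054 -1.0093]
```

View pics/c4.png

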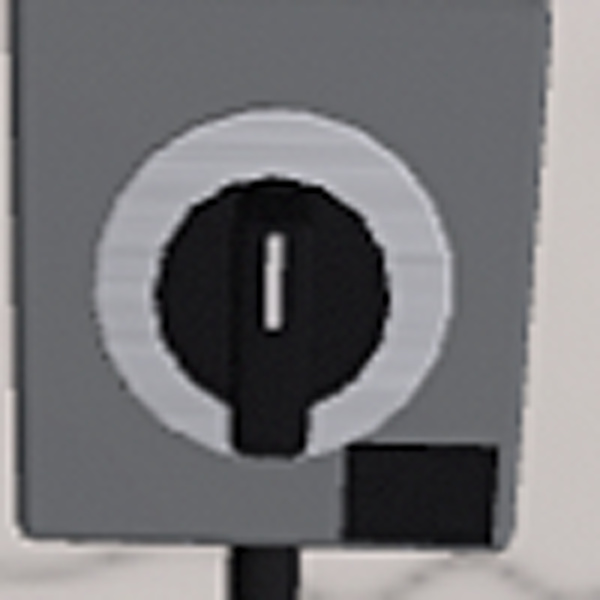

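The dial bar is now square to the controller box, as expected at the off stop. Next I move above the handle.

Call:
arm_command([
  [[0, 0, -0.163], [4, -30, 0], 135],
  [[0, 0, -0.163], [4, -30, 0], 135],
  [[0, 0, -0.163], [4, -30, 0], 135],
  [[0, 0, -0.163], [4, -30, 0], 135],
  [[0, 0, -0.163], [4, -30, 0], 135],
  [[0, 0, -0.163], [4, -30, 0], 135],
  [[0, 0, -0.163], [4, -30, 0], 135],
  [[0, 0, -0.163], [5, -31, 0], 135],
  [[0, 0, -0.163], [5, -32, 0], 135],
  [[0, 0, -0.163], [5, -32, 0], 135],
  [[0, 0, 0], [0, 0, 0], 135],
  [[0, 0, 0], [0, 0, 0], 135],
])

```text
clock: 8.55
position: [0.488, 0.0127, 0.2569]
ee_rot: [-0.001, 0.751, 0.66, -0.001]
contact_force: [-0.0, 0.2, 0.1]
width: 0.0405
```

```bash
python3 s.py; python3 - <<'E'
from h import *
np.set_printoptions(precision=4,suppress=True)
p=imaging.camera_params("wrist");im=imaging.get_image("wrist");np.savez("pics/w4.npz",**{k:p[k] for k in p})
cv2.imwrite("pics/w4.png",im)
y=np.array([np.sin(.128),np.cos(.128),0]);h=np.array([.490,.013,.1045])
print(proj(p,[h,h+.06*y,h-.06*y]))
E
```

```text
8.55 [-0.0257  0.2223  0.0707] [-0.0305  0.0467  0.0187] 0.04045903753195643 [0.488  0.0127 0.2569] ydir -0.12902435760136677 z [-0.0029  0.0011 -1.    ] q [-0.1173  0.1313  1.6316  0.0008  1.3817  0.0116]
[[278.606  190.5733]
 [278.5877 127.6119]
 [278.616  246.2165]]
```

View pics/w4.png

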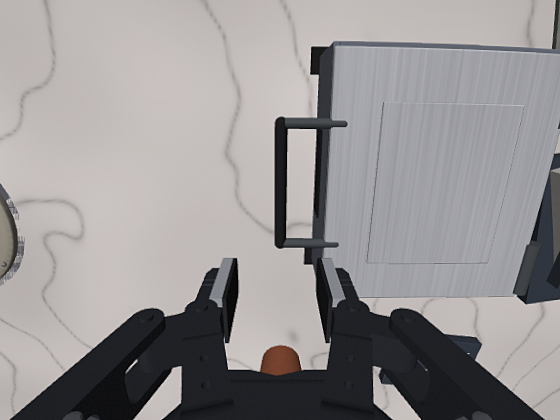

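```bash
python3 - <<'E'
from h import *
np.set_printoptions(precision=4,suppress=True)
p=np.load("pics/w4.npz");im=cv2.imread("pics/w4.png")
g=im.sum(2)
for r in (140,160,180,200,220): 
    c=np.where(g[r,260:300]<150)[0]+260;print(r,c.min(),c.max())
b=unproj(p,[(281,123.),(281,243.)],.1045);print(b,b.mean(0),np.linalg.norm(b[0]-b[1]))
E
```

```text
140 275 286
160 275 286
180 275 286
200 275 285
220 275 285
[[ 0.5004  0.0763  0.1045]
 [ 0.4853 -0.0432  0.1045]] [0.4928 0.0166 0.1045] 0.12044018491340056
```

Call:
arm_command([
  [[0, 0, 0], [4, 3, -50], 135],
  [[0, 0, 0], [0, 0, -50], 135],
  [[0, 0, 0], [0, 0, -40], 135],
  [[0, 0, 0], [0, 0, -31], 135],
  [[0, 0, 0], [0, 0, 0], 135],
  [[0, 0, 0], [0, 0, 0], 135],
])

```text
clock: 9.35
position: [0.4936, 0.0157, 0.0883]
ee_rot: [0.001, 0.751, 0.66, 0.001]
contact_force: [0.2, 0.2, 0.7]
width: 0.0405
```

```bash
python3 s.py; python3 - <<'E'
from h import *
im=imaging.get_image("wrist")
cv2.imwrite("pics/w5.png",im)
E
```

```text
9.35 [0.2294 0.1552 0.7225] [ 0.0256 -0.0091  0.0247] 0.040538261737162996 [0.4936 0.0157 0.0883] ydir -0.12873027361544032 z [ 0.0018 -0.0001 -1.    ] q [-0.1094  0.283   1.8912  0.0002  0.9656  0.0193]
```

View pics/w5.png

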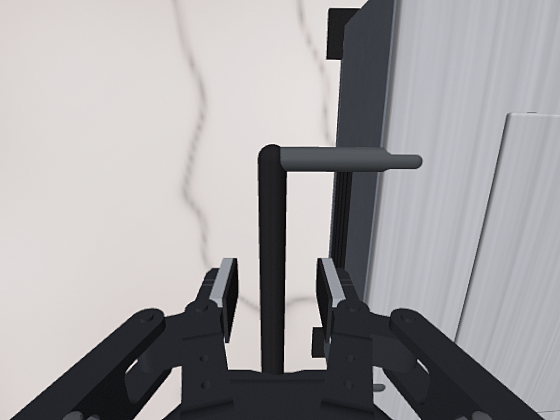

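The bar lies between the pads at column 272, against a pad midpoint of about 277. I'll shift slightly and close.

Call:
arm_command([
  [[0, 0, 0], [-1, 0, -2], 255],
  [[0, 0, 0], [0, 0, 0], 255],
  [[0, 0, 0], [0, 0, 0], 255],
  [[0, 0, 0], [0, 0, 0], 255],
  [[0, 0, 0], [0, 0, 0], 255],
], newtons=40)

```text
clock: 10.02
position: [0.4912, 0.0153, 0.0857]
ee_rot: [-0.0, 0.752, 0.66, -0.0]
contact_force: [-3.7, 2.3, 5.2]
width: 0.0105
```

```bash
python3 s.py; python3 - <<'E'
import numpy as np
# arc shifts, mm; lap x dir yaw
for yaw in(-.127,):
  for a0,a1 in [(i*.05,(i+1)*.05) for i in range(21)]:
    dx=265*(np.cos(a0)-np.cos(a1));dz=265*(np.sin(a1)-np.sin(a0));print(round(a1,2),np.round([dx*np.cos(yaw),dx*np.sin(yaw),dz],1),np.round([265*(1-np.cos(a1))*np.cos(yaw),265*(1-np.cos(a1))*np.sin(yaw),265*np.sin(a1)],1))
E
```

```text
10.025 [-3.7136  2.2579  5.1602] [ 0.1378  0.4998 -0.024 ] 0.01053055917601709 [0.4912 0.0153 0.0857] ydir -0.13015715125200744 z [-0.0007  0.0003 -1.    ] q [-0.1107  0.2842  1.8976  0.0003  0.9605  0.0192]
0.05 [ 0.3 -0.  13.2] [ 0.3 -0.  13.2]
0.1 [ 1.  -0.1 13.2] [ 1.3 -0.2 26.5]
0.15 [ 1.6 -0.2 13.1] [ 3.  -0.4 39.6]
0.2 [ 2.3 -0.3 13. ] [ 5.2 -0.7 52.6]
0.25 [ 2.9 -0.4 12.9] [ 8.2 -1.  65.6]
0.3 [ 3.6 -0.5 12.8] [11.7 -1.5 78.3]
0.35 [ 4.2 -0.5 12.6] [15.9 -2.  90.9]
0.4 [ 4.8 -0.6 12.3] [ 20.8  -2.6 103.2]
0.45 [ 5.4 -0.7 12.1] [ 26.2  -3.3 115.3]
0.5 [ 6.  -0.8 11.8] [ 32.2  -4.1 127. ]
0.55 [ 6.6 -0.8 11.5] [ 38.8  -4.9 138.5]
0.6 [ 7.1 -0.9 11.1] [ 45.9  -5.9 149.6]
0.65 [ 7.7 -1.  10.7] [ 53.6  -6.8 160.4]
0.7 [ 8.2 -1.  10.3] [ 61.8  -7.9 170.7]
0.75 [ 8.7 -1.1  9.9] [ 70.5  -9.  180.6]
0.8 [ 9.2 -1.2  9.5] [ 79.7 -10.2 190.1]
0.85 [ 9.7 -1.2  9. ] [ 89.4 -11.4 199.1]
0.9 [10.1 -1.3  8.5] [ 99.5 -12.7 207.6]
0.95 [10.5 -1.3  8. ] [110.  -14.  215.6]
1.0 [10.9 -1.4  7.4] [120.8 -15.4 223. ]
1.05 [11.2 -1.4  6.9] [132.1 -16.9 229.9]
```

Call:
arm_command([
  [[0, 0, 0], [0.3, 0, 13.2], 255],
  [[0, 0, 0], [1, -0.1, 13.2], 255],
  [[0, 0, 0], [1.6, -0.2, 13.1], 255],
  [[0, 0, 0], [2.3, -0.3, 13], 255],
])

```text
clock: 10.52
position: [0.4961, 0.0146, 0.1386]
ee_rot: [-0.001, 0.752, 0.66, -0.001]
contact_force: [-2.2, 0.2, -2.4]
width: 0.0109
```

```bash
python3 s.py
```

```text
10.525 [-2.1704  0.2063 -2.418 ] [ 0.1792  0.4836 -0.0715] 0.01090585066825928 [0.4961 0.0146 0.1386] ydir -0.1300126585028271 z [-0.0017  0.0002 -1.    ] q [-0.1108  0.2329  1.8132 -0.      1.0972  0.0192]
```

Call:
arm_command([
  [[0, 0, 0], [2.9, -0.4, 12.9], 255],
  [[0, 0, 0], [3.6, -0.5, 12.8], 255],
  [[0, 0, 0], [4.2, -0.5, 12.6], 255],
  [[0, 0, 0], [4.8, -0.6, 12.3], 255],
  [[0, 0, 0], [0, 0, 0], 255],
])

```text
clock: 11.15
position: [0.5112, 0.0126, 0.1899]
ee_rot: [-0.001, 0.751, 0.66, -0.001]
contact_force: [-6.5, 1.0, 1.7]
width: 0.0104
```

```bash
python3 s.py
```

```text
11.15 [-6.4796  1.0134  1.721 ] [ 0.1946  1.2875 -0.0346] 0.010376878996817128 [0.5112 0.0126 0.1899] ydir -0.12987053313485092 z [-0.0025  0.0001 -1.    ] q [-0.1113  0.2098  1.7036 -0.0002  1.2307  0.0186]
```

```bash
python3 - <<'E'
from h import *
im=imaging.get_image("scene")
cv2.imwrite("pics/s2.png",im)
E
```

```text
(no output)
```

View pics/s2.png

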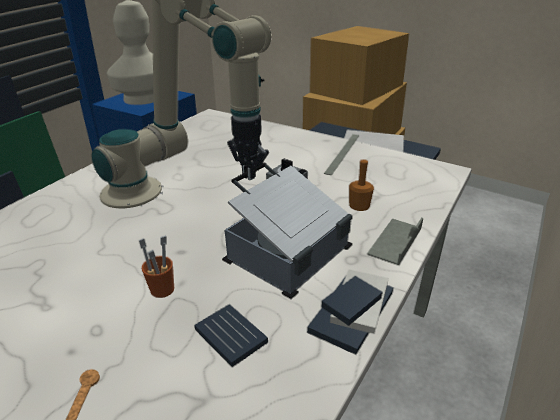

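The hood is rising with the gripper, which still holds the bar near (250,175). I continue along the arc.

Call:
arm_command([
  [[0, 0, 0], [5.4, -0.7, 12.1], 255],
  [[0, 0, 0], [6, -0.8, 11.8], 255],
  [[0, 0, 0], [6.6, -0.8, 11.5], 255],
  [[0, 0, 0], [7.1, -0.9, 11.1], 255],
  [[0, 0, 0], [7.7, -1, 10.7], 255],
  [[0, 0, 0], [8.2, -1, 10.3], 255],
  [[0, 0, 0], [0, 0, 0], 255],
])

```text
clock: 12.08
position: [0.5512, 0.0072, 0.2587]
ee_rot: [-0.001, 0.752, 0.66, -0.001]
contact_force: [-11.3, 0.5, 8.7]
width: 0.0107
```

```bash
python3 s.py
```

```text
12.075 [-11.276    0.5273   8.6575] [ 0.1198  2.0448 -0.0523] 0.010698260768760862 [0.5512 0.0072 0.2587] ydir -0.12989117817182916 z [-0.0035 -0.0005 -1.    ] q [-0.1125  0.2277  1.5039 -0.0009  1.4135  0.0175]
```

Call:
arm_command([
  [[0, 0, 0], [7.2, -0.9, 11.2], 255],
  [[0, 0, 0], [7.9, -1.1, 10.8], 255],
  [[0, 0, 0], [9.3, -1.2, 9.3], 255],
  [[0, 0, 0], [0, 0, 0], 255],
])

```text
clock: 12.58
position: [0.5796, 0.0034, 0.2894]
ee_rot: [0.002, 0.752, 0.66, 0.001]
contact_force: [-4.4, -1.4, 3.7]
width: 0.0102
```

```bash
python3 s.py
```

```text
12.575 [-4.4289 -1.4482  3.6634] [-0.0926  0.739  -0.011 ] 0.010174148342961537 [0.5796 0.0034 0.2894] ydir -0.13022178678709276 z [ 0.0041 -0.0013 -1.    ] q [-0.1136  0.2547  1.3923 -0.0008  1.4904  0.0167]
```

Call:
arm_command([
  [[0, 0, 0], [9.5, -1.2, 9.3], 255],
  [[0, 0, 0], [10, -1.3, 8.5], 255],
  [[0, 0, 0], [10.6, -1.4, 7.6], 255],
  [[0, 0, 0], [10.9, -1.4, 7.1], 255],
  [[0, 0, 0], [0, 0, 0], 255],
  [[0, 0, 0], [0, 0, 0], 255],
])

```text
clock: 13.32
position: [0.6191, -0.0019, 0.3196]
ee_rot: [0.001, 0.752, 0.66, -0.0]
contact_force: [-1.0, -1.5, 0.5]
width: 0.0104
```

```bash
python3 s.py;  python3 - <<'E'
from h import *
im=imaging.get_image("scene")
cv2.imwrite("pics/s3.png",im)
E
```

```text
13.325 [-0.9937 -1.4717  0.5123] [-0.3408  0.334  -0.0136] 0.01039153062113691 [ 0.6191 -0.0019  0.3196] ydir -0.13037637360419868 z [ 0.0008 -0.0013 -1.    ] q [-0.1146  0.311   1.2403 -0.0012  1.5894  0.0157]
```

View pics/s3.png

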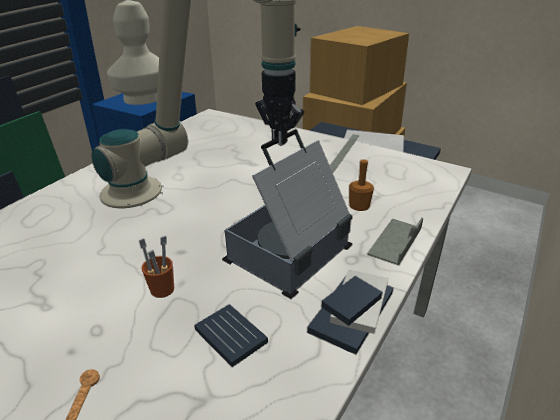

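Call:
arm_command([
  [[0, 0, 0], [-9.4, 1.2, -5.8], 255],
  [[0, 0, 0], [-9.2, 1.2, -6.2], 255],
  [[0, 0, 0], [-8.9, 1.1, -6.6], 255],
  [[0, 0, 0], [-8.6, 1.1, -6.9], 255],
  [[0, 0, 0], [-8.3, 1.1, -7.3], 255],
  [[0, 0, 0], [-8, 1, -7.6], 255],
  [[0, 0, 0], [0, 0, 0], 255],
  [[0, 0, 0], [0, 0, 0], 255],
])

```text
clock: 14.38
position: [0.5659, 0.0053, 0.2784]
ee_rot: [-0.0, 0.752, 0.66, -0.0]
contact_force: [2.2, -4.2, -2.6]
width: 0.0102
```

```bash
python3 s.py;  python3 - <<'E'
from h import *
np.set_printoptions(precision=1,suppress=True)
for n in("scene","top"):
    im=imaging.get_image(n);p=imaging.camera_params(n);cv2.imwrite(f"pics/{n}4.png",im)
    yaw=-.127;ex=np.array([np.cos(yaw),np.sin(yaw),0]);ey=np.array([-ex[1],ex[0],0]);ez=np.array([0,0,1.])
    H=np.array([.4915,.0155,0])+.265*ex;H[2]=.1045
    big=cv2.resize(im,None,fx=4,fy=4,interpolation=cv2.INTER_CUBIC)
    for a,col in((.70,(255,0,0)),(.78,(0,255,0)),(.86,(0,0,255))):
        u=-np.cos(a)*ex+np.sin(a)*ez
        pts=[H+.265*u+s*.06*ey for s in(1,-1)]+[H+.22*u+s*.125*ey for s in(1,-1)]
        q=proj(p,pts);print(n,a,q.ravel())
        Q=[tuple(int(v*4+2) for v in w) for w in q]
        cv2.line(big,Q[0],Q[1],col,1);cv2.line(big,Q[2],Q[3],col,1)
    c=(q.mean(0)*4).astype(int);cv2.imwrite(f"pics/{n}4c.png",big[c[1]-300:c[1]+300,c[0]-400:c[0]+400])
E
```

```text
14.375 [ 2.2471 -4.2008 -2.6153] [-0.6904 -0.4698 -0.0695] 0.010165386952912242 [0.5659 0.0053 0.2784] ydir -0.13012724163053116 z [-0.0006 -0.0005 -1.    ] q [-0.1132  0.2402  1.4388 -0.0005  1.4632  0.017 ]
scene 0.7 [274.7 145.6 243.4 161.5 299.9 150.8 235.7 186.3]
scene 0.78 [278.8 141.5 247.3 157.3 303.5 147.6 239.  183. ]
scene 0.86 [283.4 137.8 251.8 153.6 307.4 144.7 242.7 180.1]
top 0.7 [242.1 233.1 306.5 241.5 211.7 212.  341.6 228.9]
top 0.78 [242.6 224.7 308.  233.2 211.8 205.  343.2 222.1]
top 0.86 [243.3 215.4 309.6 224.  212.1 197.4 344.8 214.6]
```

View pics/scene4c.png

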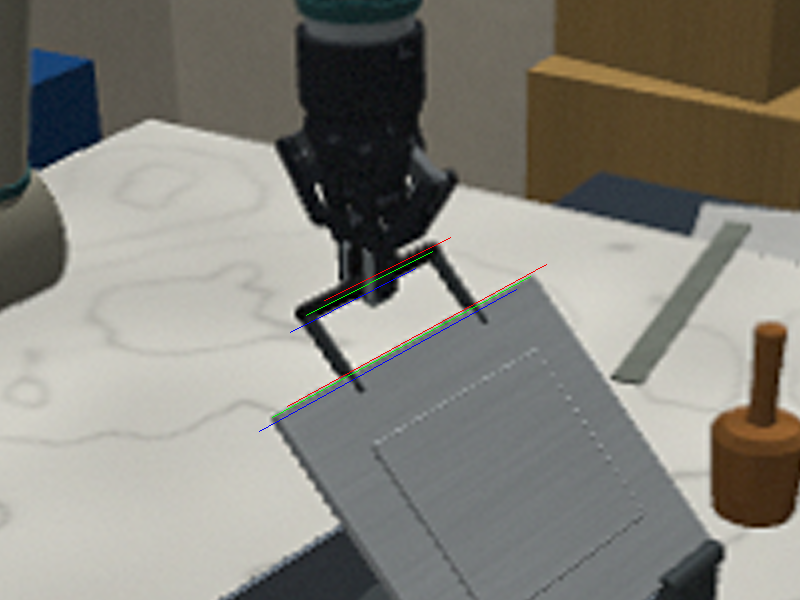

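View pics/top4c.png

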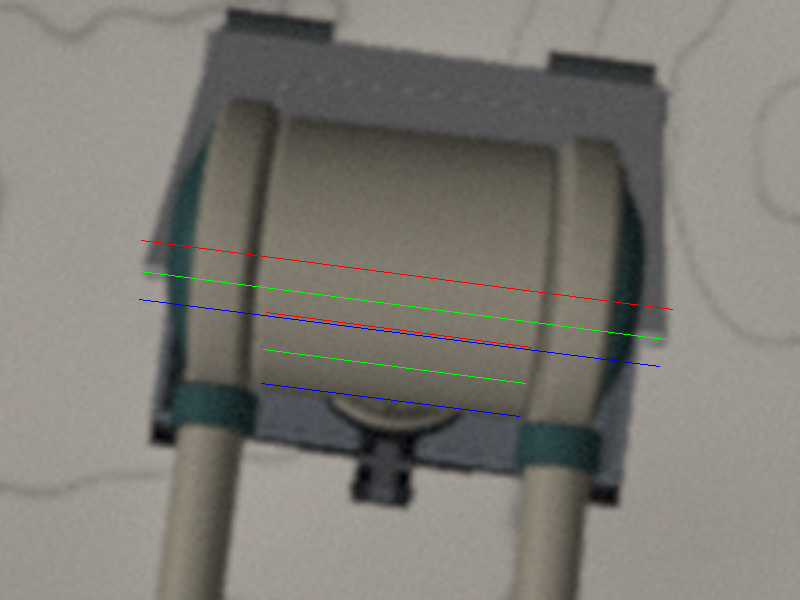

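Three independent estimates put the hood near 0.785 rad: the arm's displacement, the scene overlay and the top overlay. That is just below balance at 0.85 and still held. I'll do one last hold check, then hand in.

Call:
arm_command([
  [[0, 0, 0], [0, 0, 0], 255],
  [[0, 0, 0], [0, 0, 0], 255],
  [[0, 0, 0], [0, 0, 0], 255],
  [[0, 0, 0], [0, 0, 0], 255],
])

```text
clock: 14.98
position: [0.5661, 0.0053, 0.2786]
ee_rot: [0.0, 0.752, 0.66, -0.0]
contact_force: [2.3, -4.2, -3.3]
width: 0.0102
```

```bash
python3 s.py; python3 -c "
from rig import manip; print(manip.sign_off())"
```

```text
14.975 [ 2.2816 -4.1712 -3.299 ] [-0.7618 -0.42   -0.078 ] 0.010219757620566544 [0.5661 0.0053 0.2786] ydir -0.13007907085494944 z [-0.0005 -0.0005 -1.    ] q [-0.1132  0.2403  1.4381 -0.0006  1.4636  0.017 ]
the job is handed in; nothing more can be done
None
```

The job is done and handed in at about 15 s, with the hood still held by its handle just below the balance point.

- **Dial:** I turned it about 0.9 rad anticlockwise until it met a hard stop. The wrist moment rose from 0.06 to 1.2 N m there. The picture after release shows the grip bar square to the controller box.
- **Hood:** I gripped the bar, lifted the hood to about 1.03–1.08 rad, then eased it back and held it at about 0.785 rad.
- **Last checks:** The tool stayed still to within 0.2 mm over the final half second, the grip was on the bar, and the force was under 6 N.
- **Where the checks disagreed:** At the hold, the arm's x travel gave 0.77 rad, its height 0.81, and the top picture about 0.785. The scene picture is only weakly sensitive to the angle: 0.77 read along the bar, nearer 0.87 read across it. I trusted the agreement of the others. The height figure may mean the bar slid a few millimetres in the pads. No force reading confirmed the balance point itself.
- **Other objects:** The chisel pot, slate and mallet were not touched.

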